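# Unlock the lid of a glaze pail by its hidden thumb tab

## Task

The lid of the glaze pail is locked. Run a fingertip along the top of the lid's rim until it drops into the thumb notch, press the lock tab inside the notch right down and, keeping it down, push the lid anticlockwise (seen from above) until it comes up against its stop; then draw the finger out so that the tab springs back up. Pick up nothing: leave the lid seated on the pail, and do not shift the cup, the jar or the brush that lie round it.

Things in the scene. Friction and masses are not known exactly. Their poses are not given: they have to be found in the camera images.
- pail: A full, heavy blue plastic glaze pail, 200 mm across, closed by a round lid of the same plastic, 224 mm across, with a wire bail. It stays where it stands on the bench. Origin: centre of its foot, z up along its axis. Its yaw tells nothing of where the lid's notch is.
- lid_centre (a point): Centre of the lid on the pail's upright axis, at the height of the rim's top, 175 mm above the bench. The rim is a flat level band between radii 62 and 112 mm; inside it the lid is sunk 8 mm. The thumb notch is the only break in the band: anywhere round the full circle, told by no reading (this point's axes do not turn with the lid).
- lid (a joint): Turn of the lid anticlockwise from above, rad: 0 locked (cannot go clockwise), 0.70 at its stop, unlocked. Drags about 0.25 N m and stays where left. Notch and tab turn with it. The thumb notch in the rim band is 50 mm wide with parallel side walls (push on one to turn the lid), open above, and runs radially from radius 66 mm out through the lid's edge.
- tab (a joint): Lock tab, the notch's floor: a spring plate 47 mm wide between radii 68 and 107 mm, its top 10 mm below the rim's top. Value: how far it is pressed straight down, m, 0 up, 0.009 right down; the spring pushes back 2 N at first, 7 N right down, and lifts it when let go. From about 7 mm down the lock is free; with the lid turned by 0.3 rad or more it no longer locks.
- lidlift (a joint): How far the whole lid has been pulled up off the pail, m: 0 seated. Its gasket holds it with about 12 N.
- cup: Bystander: a fired clay cup, 86 mm across, 85 mm tall, standing on the bench beside the pail; origin at the centre of its foot.
- jar: Bystander: a small lidded glass jar, 60 mm across, 75 mm tall, standing on the bench beside the pail; origin at the centre of its foot.
- brush: Bystander: a glaze brush with a wooden handle, 190 mm long, lying on the bench on the robot's side of the pail; origin near its middle, x axis along its length.
Things that resemble listed ones, but are neither listed nor needed, are in the scene too. What is shaped like the pail but green or orange is not meant.

How it is judged:
By the outcome, as a careful person would: the job done as asked, in the order asked, and still so for the second after the job is handed in, with the robot touching nothing.
It also fails if it takes over 72 s, if anything falls off the work surface, if the arm or the gripper's body presses on something with over 40 N, if the wrist force passes 120 N, or if a joint passes its speed limit or range.

## Robot

A 6-joint arm with a two-finger parallel gripper is mounted at the origin on the work surface. World frame = base frame: x ahead of the robot, y to its left, z up, the work surface at z = 0. Lengths are in mm, angles in rad, forces in N, time in s.
With the tool pointing down it reaches from about 325 to 925 mm from the base axis. Payload 3.1 kg.
Tool frame: the origin (TCP) lies at the very end of the fingers, on their centre line; the grasp point (between the pads) lies 19 mm behind it; z points along the fingers, y is the line along which they close (so a half turn about z gives the same grasp; the last joint's range is limited). The gripper opens to 85 mm and grips with 20 to 120 N. Pads are 22 mm wide; open, the fingers measure 114 mm over their backs; the gripper's body (76 mm by 85 mm) begins 54 mm behind the grasp point. The pads swing forward as they close: fully open they stand 13 mm farther back than shut.
Start: joints at [-1.398, 0.217, 1.613, -0, 1.311, -0.112], TCP at [175.625, -599.829, 231.3] pointing down, gripper open.
Joint ranges: [-2.75, 2.75], [-0.78, 2.1], [0.31, 2.55], [-1.13, 4.27], [0.13, 2.63], [-2.58, 2.58]. Speed limits (rad/s): [2.79, 2.79, 3.14, 3.14, 3.14, 3.14].

## Interface

Orientations are given as a rotation vector (axis times angle).
In Python, from rig import read_state, get_image, get_calibration, finish_job gives the robot as it stands.
- The arm moves only by the tool play_rows, never from a script. Its argument "deltas" is a list that holds one entry, the list of rows, each a list of 7 numbers: the shift along the tool's x, y, z scaled (see below), then the turn, a rotation vector about the tool's x, y, z scaled (see below), then the closure, from -1 (fully open) to 1 (shut). A call has 1 to 5 rows; each row shifts and turns the commanded pose from where the row before left it, along the tool's axes as they then stand; what a row does not reach is not made up. The controller multiplies each number of a shift by 0.03 m and each number of a turn by 8 degrees. A row lasts 1/10 s, in which the tool goes at most 50 mm and 8.59 degrees, less where a joint would pass 70% of its speed; a pose out of reach is approached as far as the arm can. A call with a number of a shift or a turn outside -1 to 1 is refused whole. A call with a gripper value outside its range is refused whole. The fingers move at their own pace and stop on an object; the grip force is fixed at half the most. Time passes only in rows, so rows that do not move let the fingers close. It gives the time, the measured TCP pose, the force, the opening and the grip force at its end, in the units of the state.
- read_state(): the state, without advancing time (a new reading comes with each control period).
- get_image(name): name is "scene" or "top" or "wrist"; returns (picture, depth): 480x640x3 uint8, blue, green, red; 480x640 float32, mm along the optical axis (not along the pixel's ray), 0 where there is no reading.
- get_calibration(name): a dict with "fx", "fy", "cx", "cy" (pixels), "dist" ([k1, k2, p1, p2, k3] as OpenCV has them; the pictures are not rectified), "R" (3x3) and "t" (3): a world point X has camera coordinates R X + t. Camera axes: x right, y down, z forward; pixel columns grow to the right and rows downward; lengths in mm; the calibration is good to about 2 mm. A picture is of the moment at which its call begins: read the wrist's pose just before it. get_calibration takes no time and is no camera call; for the wrist camera it gives the pose at the moment of the call.
- finish_job(): hands the job in; it is judged then, once.
The state is a dict: "clock": time; "joint_pos": joint angles; "joint_vel": joint speeds; "joint_torque": joint torques, N m; "tool_pos": TCP position; "tool_rot": TCP orientation; "force": force on the tool from outside, world axes, zero at the start; "ft_torque": the same for the moment, N m; "width": finger opening in mm; "grasp_force": force on a finger pad.
Only numpy, scipy, OpenCV 4.12 (cv2) and the standard library are available. Lean on these libraries where they do the work, as an engineer would, in place of code of your own. Each camera call takes 0.05 s, during which the arm holds its last target. There are 200 camera calls.

## Working session

There is one attempt and no reset: what is moved stays moved. The work goes in short steps, Python scripts to look and compute and a tool call to move; the robot and the scene stay as the last step left them, time stands still between calls to the robot, and variables do not carry over. Pictures are saved under pics/ and viewed, at most 10 in all, crops included, and the job is handed in when it is done.

Besides the shell and the picture viewer there is one more tool, called after ">>>" as a command line: name --argument value ..., lists and objects as JSON in quotes. play_rows: Moves the arm, as the interface text tells. Shifts and turns lie within -1 to 1; 1 stands for 0.03 m of shift or 8 degrees of turn. Its arguments: {"type":"object","properties":{"deltas":{"type":"array"}},"required":["deltas"]}

```bash
mkdir -p pics; ls; cat > h.py <<'E'
import numpy as np,cv2
from rig import *
def grab(n):
    c=get_calibration(n); im,d=get_image(n); return im,d,c
def K(c): return np.array([[c['fx'],0,c['cx']],[0,c['fy'],c['cy']],[0,0,1.]])
def ray(c,px):
    p=cv2.undistortPoints(np.array(px,float).reshape(-1,1,2),K(c),np.array(c['dist'],float)).reshape(-1,2)
    R=np.array(c['R']);t=np.array(c['t'])
    return -R.T@t,(np.c_[p,np.ones(len(p))])@R
def plane(c,px,z):
    o,d=ray(c,px); return o+d*((z-o[2])/d[:,2])[:,None]
def pts(c,px,dep):
    o,d=ray(c,px); return o+d*np.array(dep)[:,None]
def proj(c,X):
    return cv2.projectPoints(np.array(X,float).reshape(-1,1,3),cv2.Rodrigues(np.array(c['R'],float))[0],np.array(c['t'],float),K(c),np.array(c['dist'],float))[0].reshape(-1,2)
E
python3 - <<'E'
from h import *
print(read_state())
a,_,c=grab('scene');b,_,c2=grab('top')
np.savez('v0.npz',a=a,b=b)
print(c,c2)
cv2.imwrite('pics/a.png',cv2.resize(np.vstack([a,b]),(400,600)) if 0 else a);cv2.imwrite('pics/b.png',b)
E
```

```text
pics
{'clock': 0.0, 'joint_pos': array([-1.39822448e+00,  2.17744527e-01,  1.61491672e+00,  3.12313944e-05,
        1.31133277e+00, -1.12182312e-01]), 'joint_vel': array([ 0.00096937, -0.00264403, -0.001609  , -0.0004607 , -0.00151462,
        0.00063135]), 'joint_torque': array([ 7.22330587e-04, -3.96846485e+01, -3.03851223e+01, -3.07958476e-05,
        9.64166829e-03,  1.91016184e-06]), 'tool_pos': array([ 175.47572308, -599.01087418,  229.98336427]), 'tool_rot': array([-3.10742934e+00, -4.45427898e-01,  6.64486897e-05]), 'force': array([ 0.26204573,  0.77372299, -0.47721539]), 'ft_torque': array([0.01339645, 0.03169731, 0.01986807]), 'grasp_force': 0.0, 'width': 85.049535611942}
{'fx': 454.560154702517, 'fy': 454.560154702517, 'cx': 320.7811383744826, 'cy': 237.39037715179163, 'dist': array([-0.00519983,  0.        ,  0.        ,  0.        ,  0.        ]), 'R': array([[-0.95986332,  0.28041126, -0.00565144],
       [ 0.26782426,  0.91042316, -0.3152774 ],
       [-0.08326213, -0.3041368 , -0.94898273]]), 't': array([ 526.35091654, -165.51511966, 1048.24838476])} {'fx': 590.7075691740868, 'fy': 590.7075691740868, 'cx': 313.21878555918113, 'cy': 240.45141351873212, 'dist': array([-0.07870724,  0.        ,  0.        ,  0.        ,  0.        ]), 'R': array([[-0.01549735, -0.99987309, -0.00369166],
       [-0.992225  ,  0.01583459, -0.12344562],
       [ 0.12348841,  0.00174988, -0.99234447]]), 't': array([  62.0381444 ,  575.17942239, 1272.1751344 ])}
```

View pics/a.png

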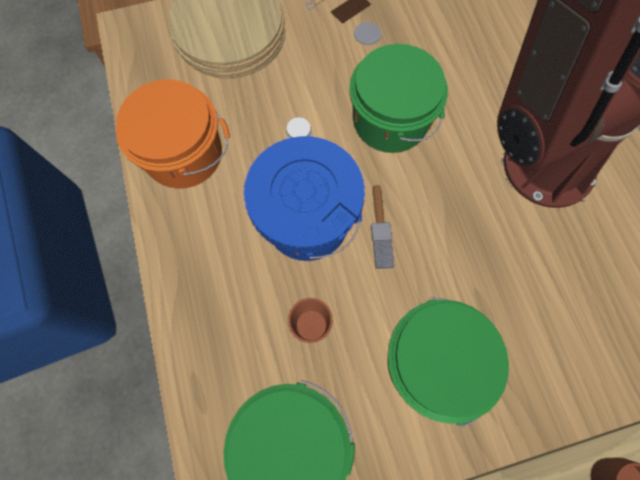

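View pics/b.png

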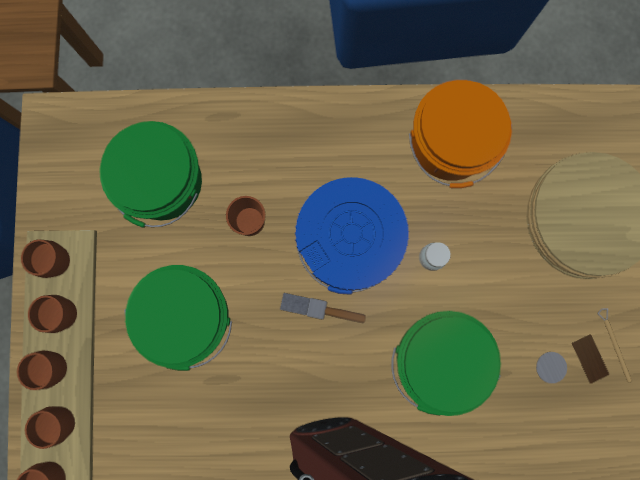

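The overhead views show only one blue pail: scene (305,190), top (352,234). Green pails at top (150,170), (177,316), (447,362) and the orange one at (462,128) are look-alikes, as is the far blue bin at (440,30). A notch-like mark is at top (314,257) and scene (341,216). I'll measure it and check it in a close crop.

```bash
python3 - <<'E'
from h import *
out=[]
for n in('top','scene'):
    im,d,c=grab(n)
    hsv=cv2.cvtColor(im,cv2.COLOR_BGR2HSV)
    m=((abs(hsv[...,0].astype(int)-112)<12)&(hsv[...,1]>150)).astype(np.uint8)
    v,u=np.nonzero((m>0)&(d>0))
    P=pts(c,np.c_[u,v],d[v,u])
    k=(P[:,0]>300)&(P[:,0]<900)&(abs(P[:,1])<300)&(P[:,2]>150)&(P[:,2]<200)
    P=P[k]; uv=np.c_[u,v][k]
    rim=abs(P[:,2]-np.median(P[:,2]))<15
    (cx,cy),r=cv2.minEnclosingCircle(uv[rim].astype(np.float32))
    Q=plane(c,cv2.convexHull(uv[rim].astype(np.int32)).reshape(-1,2),175)
    (x,y),R=cv2.minEnclosingCircle(Q[:,:2].astype(np.float32))
    print(n,'centre',x,y,R,'medz',np.median(P[:,2]))
    dd=np.hypot(P[:,0]-x,P[:,1]-y); th=np.degrees(np.arctan2(P[:,1]-y,P[:,0]-x))
    b=(dd>70)&(dd<104)
    for a in range(-180,180,10):
        s=b&(th>=a)&(th<a+10); print(a,round(float(np.median(P[s,2])),1) if s.any() else None,end='; ')
    low=b&(P[:,2]<np.median(P[b,2])-5)
    if low.any(): print('\nlow',low.sum(),P[low].mean(0),np.degrees(np.arctan2(P[low,1].mean()-y,P[low,0].mean()-x)))
    px=proj(c,[[x,y,175]])[0]
    X,Y=int(px[0]),int(px[1]); out.append(cv2.resize(im[Y-70:Y+70,X-70:X+70],(400,400),interpolation=cv2.INTER_CUBIC))
cv2.imwrite('pics/c.png',np.hstack(out))
E
```

```text
top centre 572.8405151367188 -23.299457550048828 112.41009521484375 medz 173.341271687671
-180 175.3; -170 174.6; -160 174.7; -150 174.8; -140 174.6; -130 174.9; -120 174.8; -110 175.3; -100 175.1; -90 175.1; -80 174.7; -70 175.4; -60 175.3; -50 175.0; -40 175.7; -30 174.6; -20 175.1; -10 175.0; 0 175.0; 10 175.3; 20 175.3; 30 175.6; 40 175.1; 50 174.8; 60 175.1; 70 174.8; 80 175.2; 90 175.1; 100 169.2; 110 165.3; 120 165.1; 130 166.0; 140 175.3; 150 175.0; 160 174.8; 170 175.0; 
low 447 [533.72980664  42.38698406 165.18427515] 120.77021335599959
scene centre 573.988525390625 -21.28072166442871 113.9278335571289 medz 173.58792392292162
-180 174.8; -170 174.9; -160 174.9; -150 174.7; -140 174.7; -130 174.5; -120 174.6; -110 174.7; -100 174.8; -90 174.7; -80 174.7; -70 174.7; -60 174.8; -50 175.0; -40 174.9; -30 174.9; -20 174.4; -10 174.8; 0 174.7; 10 174.7; 20 174.5; 30 174.5; 40 174.8; 50 175.2; 60 174.8; 70 174.9; 80 174.8; 90 174.8; 100 174.2; 110 165.1; 120 164.6; 130 165.5; 140 174.4; 150 174.9; 160 174.5; 170 174.7; 
low 470 [525.02504744  49.47370204 164.84614714] 124.6840100553814
```

View pics/c.png

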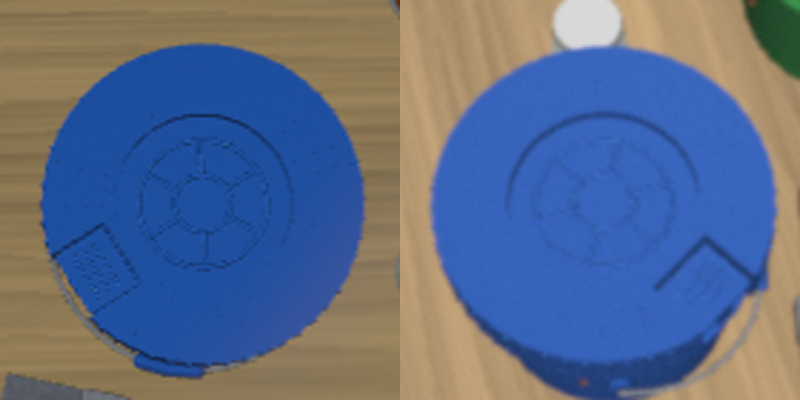

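The crop shows the notch as a square recess with a ribbed floor (tab) at crop pixels (98,270), the full break in the rim on the pail's robot and +y side. Depth in both views puts the floor at 165 mm, which is 10 mm below the rim at 175, over azimuths 105–139°. Lid centre is about (573,−22). I'll approach with shut fingers to the rim at azimuth 85°, clockwise of the notch.

>>> play_rows --deltas '[[[0.4, -0.36, -0.7, 0, 0, 0, 1], [0.8, -0.73, -0.7, 0, 0, 0, 1], [0.8, -0.73, 0, 0, 0, 0.5, 1], [0.8, -0.73, 0, 0, 0, -0.5, 1], [0.8, -0.73, 0, 0, 0, 0, 1]]]'

```text
clock: 0.7
tool_pos: [254.1, -475.3, 273.4]
tool_rot: [3.109, 0.447, 0.0]
force: [-0.3, -0.1, 0.1]
width: 12.2
grasp_force: 0.0
```

>>> play_rows --deltas '[[[0.9, -0.83, 0, 0, 0, 0, 1], [0.9, -0.83, 0, 0, 0, 0, 1], [0.9, -0.83, 0, 0, 0, 0, 1], [0.9, -0.83, 0, 0, 0, 0, 1], [0.9, -0.83, 0, 0, 0, 0, 1]]]'

```text
clock: 1.2
tool_pos: [348.5, -317.4, 273.2]
tool_rot: [-3.11, -0.445, -0.0]
force: [0.5, 0.3, -0.2]
width: 0.2
grasp_force: 0.0
```

>>> play_rows --deltas '[[[0.9, -0.83, 0, 0, 0, 0, 1], [0.9, -0.83, 0, 0, 0, 0, 1], [0.9, -0.83, 0, 0, 0, 0, 1], [0.9, -0.83, 0, 0, 0, 0, 1], [0.9, -0.83, 0, 0, 0, 0, 1]]]'

```text
clock: 1.7
tool_pos: [443.1, -160.0, 273.2]
tool_rot: [3.11, 0.446, 0.0]
force: [-0.4, -0.1, 0.7]
width: 0.1
grasp_force: 0.0
```

>>> play_rows --deltas '[[[0.9, -0.83, 0, 0, 0, 0.5, 1], [0.9, -0.83, 0, 0, 0, 0.8, 1], [0.0, 0.0, 0, 0, 0, 0.8, 1], [0, 0, 0, 0, 0, 0.56, 1], [0, 0, 0, 0, 0, 0, 1]]]'

```text
clock: 2.2
tool_pos: [482.6, -99.4, 273.0]
tool_rot: [-3.139, 0.134, 0.001]
force: [1.2, 0.2, 0.8]
width: 0.2
grasp_force: 0.0
```

```bash
python3 - <<'E'
from h import *
im,d,c=grab('wrist')
v,u=np.nonzero(d>0); P=pts(c,np.c_[u,v],d[v,u])
k=(abs(P[:,2]-175)<25);print(k.sum(),P.min(0),P.max(0))
x,y=573,-22.3
r=np.hypot(P[:,0]-x,P[:,1]-y);b=k&(r>70)&(r<104)
print(np.median(P[b,2]))
low=b&(P[:,2]<np.median(P[b,2])-5)
print('low',low.sum(),P[low].mean(0) if low.any() else 0)
cv2.imwrite('pics/w.png',im)
E
```

```text
86555 [  -7.40324224 -567.74855009   -3.66078228] [709.01984279 437.36042989 362.71694451]
175.08427742721742
low 3459 [528.47329654  50.9389631  165.32351974]
```

View pics/w.png

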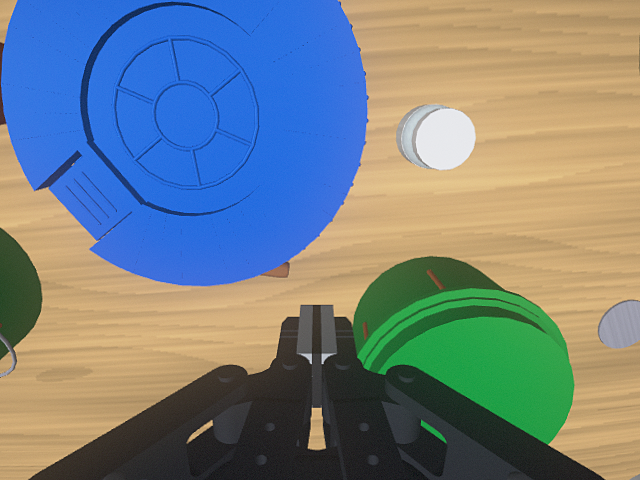

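The wrist view shows the notch clearly at (85,195), with ribs on the tab. The depth centroid is (528,51,165.3), azimuth 121° and radius 86, which agrees with the overhead views. Next I go above the rim at azimuth 85° and descend.

>>> play_rows --deltas '[[[0.46, -0.95, 0, 0, 0, 0, 1], [0.46, -0.95, 0, 0, 0, 0, 1], [0.46, -0.95, 0, 0, 0, 0, 1], [0.46, -0.95, 0, 0, 0, 0, 1], [0.47, -0.95, 0, 0, 0, 0, 1]]]'

```text
clock: 2.75
tool_pos: [564.5, 36.7, 273.3]
tool_rot: [3.139, -0.135, 0.0]
force: [0.5, -1.2, 0.2]
width: 0.1
grasp_force: 0.0
```

>>> play_rows --deltas '[[[0.47, -0.96, 0.5, 0, 0, 0, 1], [0, 0, 0.8, 0, 0, 0, 1], [0, 0, 0.8, 0, 0, 0, 1], [0, 0, 0.6, 0, 0, 0, 1], [0, 0, 0, 0, 0, 0, 1]]]'

```text
clock: 3.25
tool_pos: [577.9, 63.2, 188.5]
tool_rot: [3.138, -0.135, -0.012]
force: [0.3, -0.1, -0.9]
width: 0.1
grasp_force: 0.0
```

>>> play_rows --deltas '[[[0, 0, 0.2, 0, 0, 0, 1], [0, 0, 0.1, 0, 0, 0, 1], [0, 0, 0.05, 0, 0, 0, 1], [0, 0, 0, 0, 0, 0, 1], [0, 0, 0, 0, 0, 0, 1]]]'

```text
clock: 3.75
tool_pos: [581.0, 63.5, 182.5]
tool_rot: [-3.139, 0.136, -0.002]
force: [1.2, -0.6, -0.4]
width: -0.2
grasp_force: 0.0
```

>>> play_rows --deltas '[[[0, 0, 0.1, 0, 0, 0, 1], [0, 0, 0.1, 0, 0, 0, 1], [0, 0, 0.03, 0, 0, 0, 1], [0, 0, 0.03, 0, 0, 0, 1], [0, 0, 0, 0, 0, 0, 1]]]'

```text
clock: 4.25
tool_pos: [580.6, 63.5, 174.6]
tool_rot: [3.139, -0.136, -0.0]
force: [-1.6, -0.2, 3.8]
width: 0.0
grasp_force: 1.8
```

>>> play_rows --deltas '[[[0, 0, 0.02, 0, 0, 0, 1], [-0.15, 0.004, 0, 0, 0, -0.375, 1], [-0.15, 0.004, 0, 0, 0, -0.375, 1], [-0.15, 0.004, 0, 0, 0, -0.375, 1], [-0.15, 0.004, 0, 0, 0, -0.375, 1]]]'

```text
clock: 4.75
tool_pos: [564.6, 63.3, 174.7]
tool_rot: [3.135, 0.196, 0.009]
force: [1.3, 1.1, 3.0]
width: 0.3
grasp_force: 1.5
```

>>> play_rows --deltas '[[[-0.15, 0.004, 0.03, 0, 0, -0.375, 1], [-0.15, 0.004, 0, 0, 0, -0.375, 1], [-0.15, 0.004, 0, 0, 0, -0.375, 1], [-0.15, 0.004, 0, 0, 0, -0.375, 1], [0, 0, 0, 0, 0, 0, 1]]]'

```text
clock: 5.25
tool_pos: [547.3, 59.3, 174.3]
tool_rot: [3.098, 0.519, 0.01]
force: [2.4, 1.3, 4.3]
width: 0.2
grasp_force: 2.6
```

>>> play_rows --deltas '[[[-0.15, 0.004, 0.03, 0, 0, -0.375, 1], [-0.15, 0.004, 0.03, 0, 0, -0.375, 1], [-0.15, 0.004, 0.02, 0, 0, -0.375, 1], [-0.15, 0.004, 0, 0, 0, -0.375, 1], [0, 0, 0, 0, 0, 0, 1]]]'

```text
clock: 5.75
tool_pos: [527.5, 51.4, 168.9]
tool_rot: [-3.027, -0.838, 0.004]
force: [-0.5, 0.2, 0.6]
width: -0.1
grasp_force: 0.0
```

The tip dropped into the notch: z is 168.9 with no force, at azimuth 121.7°. Now I press the tab.

>>> play_rows --deltas '[[[0, 0, 0.1, 0, 0, 0, 1], [0, 0, 0.1, 0, 0, 0, 1], [0, 0, 0.1, 0, 0, 0, 1], [0, 0, 0.05, 0, 0, 0, 1], [0, 0, 0, 0, 0, 0, 1]]]'

```text
clock: 6.25
tool_pos: [528.9, 51.5, 159.8]
tool_rot: [3.027, 0.84, -0.0]
force: [-1.5, 0.3, 4.1]
width: -0.3
grasp_force: 2.1
```

>>> play_rows --deltas '[[[0, 0, 0.07, 0, 0, 0, 1], [0, 0, 0.07, 0, 0, 0, 1], [0, 0, 0.04, 0, 0, 0, 1], [0, 0, 0, 0, 0, 0, 1], [0, 0, 0, 0, 0, 0, 1]]]'

```text
clock: 6.75
tool_pos: [529.1, 51.5, 155.1]
tool_rot: [3.027, 0.84, 0.001]
force: [-3.6, -0.9, 6.5]
width: -0.1
grasp_force: 3.3
```

>>> play_rows --deltas '[[[0, 0, 0.03, 0, 0, 0, 1], [0, 0, 0.03, 0, 0, 0, 1], [0, 0, 0, 0, 0, 0, 1], [0, 0, 0, 0, 0, 0, 1]]]'

```text
clock: 7.15
tool_pos: [529.4, 51.5, 154.1]
tool_rot: [3.027, 0.84, 0.002]
force: [-3.2, -0.0, 9.3]
width: 0.1
grasp_force: 4.8
```

The force of 9.3 N is above the spring's 7 N, so the tab is fully down. I sweep anticlockwise.

>>> play_rows --deltas '[[[-0.15, 0.004, 0, 0, 0, -0.375, 1], [-0.15, 0.004, 0, 0, 0, -0.375, 1], [-0.15, 0.004, 0, 0, 0, -0.375, 1], [-0.15, 0.004, 0, 0, 0, -0.375, 1], [0, 0, 0, 0, 0, 0, 1]]]'

```text
clock: 7.65
tool_pos: [516.2, 41.9, 154.4]
tool_rot: [-2.922, -1.152, -0.009]
force: [-0.5, 3.2, 8.1]
width: 0.1
grasp_force: 4.0
```

>>> play_rows --deltas '[[[-0.15, 0.004, 0.01, 0, 0, -0.375, 1], [-0.15, 0.004, 0, 0, 0, -0.375, 1], [-0.15, 0.004, 0, 0, 0, -0.375, 1], [-0.15, 0.004, 0, 0, 0, -0.375, 1], [0, 0, 0, 0, 0, 0, 1]]]'

```text
clock: 8.15
tool_pos: [503.6, 28.6, 153.9]
tool_rot: [-2.784, -1.451, -0.006]
force: [-2.0, 3.9, 9.7]
width: -0.1
grasp_force: 4.9
```

>>> play_rows --deltas '[[[-0.15, 0.004, 0, 0, 0, -0.375, 1], [-0.15, 0.004, 0, 0, 0, -0.375, 1], [-0.15, 0.004, 0, 0, 0, -0.375, 1], [-0.15, 0.004, 0, 0, 0, -0.375, 1], [0, 0, 0, 0, 0, 0, 1]]]'

```text
clock: 8.65
tool_pos: [494.0, 12.8, 153.7]
tool_rot: [-2.617, -1.733, -0.003]
force: [-5.4, 4.7, 12.2]
width: -0.0
grasp_force: 5.5
```

>>> play_rows --deltas '[[[-0.15, 0.004, 0, 0, 0, -0.375, 1], [-0.15, 0.004, 0, 0, 0, -0.375, 1], [-0.15, 0.004, 0, 0, 0, -0.375, 1], [-0.15, 0.004, 0, 0, 0, -0.375, 1], [0, 0, 0, 0, 0, 0, 1]]]'

```text
clock: 9.15
tool_pos: [490.7, -4.1, 154.2]
tool_rot: [-2.424, -1.998, -0.01]
force: [-1.9, 5.3, 9.9]
width: -0.2
grasp_force: 4.7
```

>>> play_rows --deltas '[[[-0.1, -0.03, 0, 0, 0, -0.25, 1], [-0.07, 0, 0, 0, 0, -0.15, 1], [0, 0, 0, 0, 0, 0, 1]]]'

```text
clock: 9.45
tool_pos: [489.6, -8.9, 154.4]
tool_rot: [2.367, 2.064, 0.012]
force: [1.7, 6.0, 8.4]
width: 0.4
grasp_force: 4.4
```

>>> play_rows --deltas '[[[-0.05, 0, 0.02, 0, 0, -0.1, 1], [-0.05, 0, 0, 0, 0, -0.1, 1], [0, 0, 0, 0, 0, 0, 1]]]'

```text
clock: 9.75
tool_pos: [489.4, -11.4, 154.1]
tool_rot: [2.338, 2.097, 0.013]
force: [-0.1, 7.2, 11.0]
width: -0.2
grasp_force: 5.1
```

>>> play_rows --deltas '[[[-0.05, 0, 0, 0, 0, -0.05, 1], [-0.05, 0, 0, 0, 0, -0.05, 1], [0, 0, 0, 0, 0, 0, 1]]]'

```text
clock: 10.05
tool_pos: [489.2, -12.7, 154.1]
tool_rot: [-2.324, -2.111, -0.017]
force: [0.4, 11.1, 10.6]
width: 0.3
grasp_force: 7.6
```

>>> play_rows --deltas '[[[-0.07, 0, 0, 0, 0, 0, 1], [-0.07, 0, 0, 0, 0, 0, 1], [0, 0, 0, 0, 0, 0, 1], [0, 0, 0, 0, 0, 0, 1]]]'

```text
clock: 10.45
tool_pos: [489.0, -14.1, 154.1]
tool_rot: [-2.322, -2.108, -0.025]
force: [2.9, 19.7, 10.5]
width: -0.1
grasp_force: 11.4
```

The side force climbs to 20 N without further travel, so the lid is at its stop. I ease the side push and draw straight up.

>>> play_rows --deltas '[[[0.09, 0, 0, 0, 0, 0, 1], [0.09, 0, 0, 0, 0, 0, 1], [0, 0, 0, 0, 0, 0, 1]]]'

```text
clock: 10.75
tool_pos: [489.1, -12.4, 154.1]
tool_rot: [2.323, 2.114, 0.014]
force: [0.3, 8.8, 10.5]
width: 0.3
grasp_force: 8.2
```

>>> play_rows --deltas '[[[0, 0, -0.1, 0, 0, 0, 1], [0, 0, -0.15, 0, 0, 0, 1], [0, 0, -0.15, 0, 0, 0, 1], [0, 0, -0.2, 0, 0, 0, 1], [0, 0, -0.2, 0, 0, 0, 1]]]'

```text
clock: 11.25
tool_pos: [486.4, -12.8, 174.1]
tool_rot: [-2.321, -2.112, -0.007]
force: [0.7, 0.5, -1.0]
width: -0.2
grasp_force: 0.4
```

>>> play_rows --deltas '[[[0, 0, -0.5, 0, 0, 0, 1], [0, -0.5, -1, 0, 0, 0, 1], [0, -1, -1, 0, 0, 0, 1], [0, -1, -1, 0, 0, 0, 1], [0, -1, 0, 0, 0, 0, 1]]]'

```text
clock: 11.75
tool_pos: [383.6, -5.9, 284.8]
tool_rot: [2.318, 2.11, 0.009]
force: [-0.9, -0.4, 1.0]
width: 0.1
grasp_force: 0.0
```

```bash
python3 - <<'E'
from h import *
print(read_state()['tool_pos'])
x,y=573,-22.3; o=[]
for n in('wrist','scene','top'):
    im,d,c=grab(n)
    v,u=np.nonzero(d>0);P=pts(c,np.c_[u,v],d[v,u]);hsv=cv2.cvtColor(im,cv2.COLOR_BGR2HSV)[v,u]
    k=(abs(hsv[:,0].astype(int)-112)<12)&(hsv[:,1]>130)&(abs(P[:,2]-170)<15)
    r=np.hypot(P[:,0]-x,P[:,1]-y);b=k&(r>70)&(r<104);low=b&(P[:,2]<170)
    print(n,np.median(P[b,2]),low.sum(),P[low].mean(0),np.degrees(np.arctan2(P[low,1].mean()-y,P[low,0].mean()-x)))
    if n!='wrist':o.append(cv2.resize(im,(400,300)))
    else:cv2.imwrite('pics/w2.png',im)
cv2.imwrite('pics/e.png',np.hstack(o))
E
```

```text
[383.55959941  -5.91887944 284.78268145]
wrist 174.80845489059803 3198 [490.4026631    1.55114771 165.06517197] 163.89317980382657
scene 174.52506842184994 428 [489.89687396  -1.20395394 164.78220243] 165.7561267403196
top 174.7453931393792 457 [501.8901832   -1.43881598 165.41311784] 163.6501188135635
```

View pics/e.png

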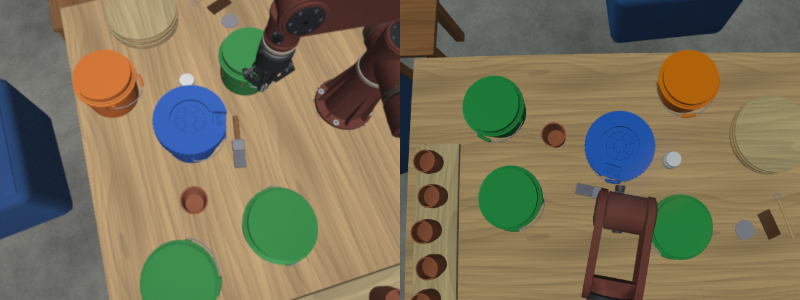

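The notch has moved from about 122° to about 164°, which matches a lid at its stop (nominal 40°). The tab is back up at 165 mm, the rim is still at 175 mm, and the cup (195,200), jar (186,79) and brush (238,140) in the scene view stand where they were.

```bash
python3 -c "
from rig import *
print(finish_job())"
```

```text
the job is handed in; nothing more can be done
None
```

The job is handed in at about 12 s: the lid is turned to its stop (about 41°), the tab has sprung back up, the lid is still seated, the cup, jar and brush look unmoved, and the arm is clear.

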